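# Turn over the router table's cover plate

### The job

The router table's aluminium cover plate is lying on the plywood riser with its gasket side up. Slide it out over an edge of the riser so that you can get under it, turn it over, and leave it lying flat with its countersunk side up and none of it hanging over the riser's edges. Do not let the plate fall to the bench or slap down, and leave the other things on the bench where they are.

Things in the scene. Friction and masses are not known exactly. Their poses are not given: they have to be found in the camera images.
- riser_top (a point): centre of the top face of the riser: a fixed plywood platform, 200 mm along its x, 280 mm along its y, top 100 mm above the bench; z up. Its top board is 24 mm thick on battens; below it the sides at +y and -y are set back 29 mm. Only things lower than 40 mm lie close beside it.
- plate_center (a point): centre (mid-thickness) of the loose cover plate: flat rigid aluminium, 110 mm along its x, 150 mm along its y, 6 mm thick, about 0.2 kg. Its z is square to it, out of the gasket side (dark rubber panel in the middle); z is up at the start, down at the end. The -z side is bare: four corner countersinks and a ring. Both faces flat. It starts wholly on the riser, its y within 0.2 rad of the riser's y.
- plate_end_a (a point): mid-point of the plate's short edge at its +y end (mid-thickness), 75 mm from the centre; axes as for the plate
- plate_end_b (a point): mid-point of the plate's short edge at its -y end (mid-thickness), 75 mm from the centre; axes as for the plate
- sanding_block: cork sanding block, 67 x 112 x 26 mm, lying near the riser; to be left alone (origin at the middle of its underside)
- offcut: pale wood offcut, 45 x 120 x 28 mm, lying near the riser; to be left alone (origin at the middle of its underside)
- screwdriver: screwdriver lying on the bench just beyond the riser; to be left alone (origin at the middle of its underside)
- glue: white glue bottle, 60 mm across, 130 mm tall, standing at the far side of the bench; to be left alone (origin at the middle of its underside)
- screw_jar: closed jar, 70 mm across, 80 mm tall, standing at the far side of the bench; to be left alone (origin at the middle of its underside)
- hammer: hammer lying to the right of the riser; to be left alone (origin at the middle of its underside)
- square: wood-stocked try square lying flat to the left of the riser; to be left alone (origin at the middle of its underside)
- plate: the cover plate itself (origin at the middle of its countersunk face, 3 mm from its centre)
Things that resemble listed ones, but are neither listed nor needed, are in the scene too. What is meant by the plate is not green, and is the smaller of those in its own colour.

How it is judged:
On the way, in this order (a step that is already met when the one before it is completed fails the run):
1. the plate, still lying flat gasket side up, hangs at least 20 mm out over an edge of the riser (angle between plate_center's own z axis and vertical below 0.12 rad and (y of any of plate_end_a, plate_end_b in the frame of riser_top above 0.16 m or y of any of plate_end_a, plate_end_b in the frame of riser_top below -0.16 m or x of plate_center in the frame of riser_top below -0.065 m or x of plate_center in the frame of riser_top above 0.065 m)), for 0.2 s.
2. the plate has been turned over past upright (angle between plate_center's own z axis and vertical above 1.75 rad), for 0.1 s.
At the end, for the whole second after the job is handed in: plate still and flat on the riser (0.1 rad), countersunk side up (its z down), not hanging over: short edges' mid-points at most 6 mm past any riser edge, centre within 56 mm of the riser's middle along the riser's x and 91 mm along its y (angle between plate_center's own z axis and vertical above 3.0416 rad and z of plate_center in the frame of riser_top between -0.004 and 0.012 m and y of plate_end_a in the frame of riser_top between -0.146 and 0.146 m and y of plate_end_b in the frame of riser_top between -0.146 and 0.146 m and x of plate_center in the frame of riser_top between -0.056 and 0.056 m and y of plate_center in the frame of riser_top between -0.091 and 0.091 m and x of plate_end_a in the frame of riser_top between -0.106 and 0.106 m and x of plate_end_b in the frame of riser_top between -0.106 and 0.106 m and linear speed of plate below 0.02 m/s); the robot touches nothing.
It fails at once if the plate fell below the riser's top (z of plate_center in the frame of riser_top below -0.04 m).
It fails at once if the plate slapped down (it turned faster than 10 rad/s) (angular speed of plate above 10 rad/s).
It fails at once if a bystander was moved by more than 30 mm (distance of any of sanding_block, offcut, screwdriver, glue, screw_jar, hammer, square from where it was at the start of the episode above 0.03 m).
It also fails if it takes over 72 s, if anything falls off the work surface, if the arm or the gripper's body presses on something with over 40 N, if the wrist force passes 120 N, or if a joint passes its speed limit or range.

### The arm

A 6-joint arm with a two-finger parallel gripper is mounted at the origin on the work surface. World frame = base frame: x ahead of the robot, y to its left, z up, the work surface at z = 0. Lengths are in m, angles in rad, forces in N, time in s.
With the tool pointing down it reaches from about 0.35 to 0.85 m from the base axis. Payload 8.1 kg.
Tool frame: the origin (TCP) lies at the very end of the fingers, on their centre line; the grasp point (between the pads) lies robot.grip_point_offset behind it (robot.grip_point_offset is the distance from the TCP to the grasp point, in m); z points along the fingers, y is the line along which they close (so a half turn about z gives the same grasp; the last joint's range is limited). The gripper opens to 93 mm and grips with 3 to 60 N. Pads are 15 mm wide; open, the fingers measure 128 mm over their backs; the gripper's body (75 mm by 188 mm) begins 65 mm behind the grasp point.
Start: joints at [-1.332, 0.13, 1.488, -0, 1.523, -0.085], TCP at [0.191, -0.569, 0.219] pointing down, gripper open.
Joint ranges: [-2.96, 2.96], [-0.89, 2.26], [0.02, 2.5], [-1.34, 4.48], [0, 2.73], [-2.66, 2.66]. Speed limits (rad/s): [2.39, 2.39, 2.79, 3.14, 3.14, 3.14].

### API

Orientations are given as a rotation vector (axis times angle).
In Python, from plant import robot, eyes gives the robot as it stands. The module is installed in compiled form; this text tells all that it offers.
- The arm moves only by the tool apply_moves, never from a script. Its argument "steps" is one flat list of numbers, 7 for each row, row after row: the shift along the tool's x, y, z in units of 30 mm (1.0 is 30 mm), then the turn, a rotation vector about the tool's x, y, z in units of 6 degrees (1.0 is 6 degrees), then the opening in per cent of the stroke, from 0 (shut) to 100 (fully open). In form: [dx, dy, dz, ax, ay, az, fingers, dx, dy, dz, ax, ay, az, fingers, ...]. A call has 1 to 12 rows; each row shifts and turns the commanded pose from where the row before left it, along the tool's axes as they then stand; what a row does not reach is not made up. A row lasts 1/12 s, in which the tool goes at most 41.7 mm and 7.16 degrees, less where a joint would pass 70% of its speed; a pose out of reach is approached as far as the arm can. A call is refused whole if a number of a shift passes 1 or a number of a turn 1, either way. A call with a gripper value outside its range is refused whole. The fingers move at their own pace and stop on an object; "grip_force" is the grip in N (left out, the last holds). Time passes only in rows, so rows that do not move let the fingers close. It gives the time, the measured TCP pose, the force, the opening and the grip force at its end, in the units of the state.
- robot.read_state(): the state, without advancing time (a new reading comes with each control period).
- eyes.read_camera(name): name is "side" or "top"; returns the picture (480x640x3 uint8, red, green, blue); there is no depth.
- eyes.calibration(name): a dict with "K" (3x3 intrinsics, pixels), "k1" (the pictures are not rectified: a ray, as slopes to the right and down, at radius r is drawn at 1 + k1 r^2 times it, then the intrinsics apply), "R" (3x3) and "t" (3): a world point X has camera coordinates R X + t. Camera axes: x right, y down, z forward; pixel columns grow to the right and rows downward; lengths in m; the calibration is good to about 2 mm. A picture is of the moment at which its call begins. calibration takes no time and is no camera call.
- robot.close_job(): hands the job in; it is judged then, once.
Trained networks look in the newest picture that a camera, given by its name, has taken for a name from the list of things; names that differ only in an ending like _2 or _b are one class to them, and where a whole thing is asked for, a point or a joint stands for the part that bears it (a point fixed in the world has none). Each returns a list of dicts, best first, with "conf" (0 to 1); they miss things now and then, are a little off and sometimes report something else, mostly with a low value. They report only what shows in the picture. A call takes as long as a camera call. They do not tell look-alikes from the thing itself.
- eyes.search_frame(camera, thing): "rect" ([left, top, width, height] in pixels, round what is visible of it).
- eyes.place_of(camera, thing): "xy" ([column, row] in pixels: a listed point, or the origin of a listed thing).
The state is a dict: "t": time; "q": joint angles; "dq": joint speeds; "joint_torque": joint torques, N m; "tool_pos": TCP position; "orientation": TCP orientation; "force": force on the tool from outside, world axes, zero at the start; "wrist_torque": the same for the moment, N m; "opening": finger opening in m; "gripper_force": force on a finger pad.
Only numpy, scipy, OpenCV 4.12 (cv2) and the standard library are available. Lean on these libraries where they do the work, as an engineer would, in place of code of your own. Each camera call takes 0.05 s, during which the arm holds its last target. There are 200 camera calls.

## Working session

There is one attempt and no reset: what is moved stays moved. The work goes in short steps, Python scripts to look and compute and a tool call to move; the robot and the scene stay as the last step left them, time stands still between calls to the robot, and variables do not carry over. Pictures are saved under pics/ and viewed, at most 12 in all, crops included, and the job is handed in when it is done.

Besides the shell and the picture viewer there is one more tool, called after "Call:" as name(argument=value, ...) on one line, values as JSON. apply_moves: Moves the arm, as the interface text tells. Its arguments: {"type":"object","properties":{"steps":{"type":"array"},"grip_force":{"type":"number"}},"required":["steps"]}

```bash
mkdir -p pics
cat > h.py <<'E'
import numpy as np, cv2
from plant import robot, eyes
def shot(n,f=None):
    im=eyes.read_camera(n)
    if f: cv2.imwrite('pics/'+f,im[:,:,::-1])
    return im
def ray(n,uv):
    c=eyes.calibration(n);K=np.array(c['K']);R=np.array(c['R']);t=np.array(c['t'])
    d=np.array([c['k1'],0,0,0,0.])
    p=cv2.undistortPoints(np.array([[uv]],float),K,d)[0,0]
    return -R.T@t, R.T@np.array([p[0],p[1],1])
def atz(n,uv,z):
    o,d=ray(n,uv); return o+d*(z-o[2])/d[2]
def proj(n,X):
    c=eyes.calibration(n);R=np.array(c['R'])
    return cv2.projectPoints(np.array(X,float).reshape(-1,1,3),cv2.Rodrigues(R)[0],np.array(c['t']).astype(float),np.array(c['K']),np.array([c['k1'],0,0,0,0.]))[0].reshape(-1,2)
E
python3 - <<'E'
from h import *
shot('top','t0.png');shot('side','s0.png')
s=robot.read_state();print(s, robot.grip_point_offset)
for n in('top','side'):
    c=eyes.calibration(n);print(n,c)
    for k in('plate_center','plate_end_a','riser_top','plate'):print(n,k,eyes.place_of(n,k))
E
```

```text
{'t': 0.1, 'q': array([-1.33237920e+00,  1.31096852e-01,  1.48911537e+00, -1.40782837e-06,
        1.52298280e+00, -8.53794374e-02]), 'dq': array([-0.00075388, -0.00127459, -0.00158901,  0.00083353,  0.00100182,
        0.00104884]), 'joint_torque': array([ 7.41346703e-04, -5.61341286e+01, -4.93095374e+01,  7.69483019e-02,
        2.90859723e-02, -5.40877772e-05]), 'tool_pos': array([ 0.19081863, -0.56833814,  0.21771585]), 'orientation': array([-3.09893357e+00, -5.06142049e-01,  1.94513148e-04]), 'force': array([ 0.46614454, -0.4796611 ,  0.26624273]), 'wrist_torque': array([0.00500747, 0.00108971, 0.02571138]), 'gripper_force': 0.0, 'opening': 0.09296781730444205} 0.0188
top {'K': array([[477.42050441,   0.        , 316.81537869],
       [  0.        , 477.42050441, 241.77701425],
       [  0.        ,   0.        ,   1.        ]]), 'k1': -0.07581914356422252, 'R': array([[ 0.02040832, -0.99954965, -0.02199988],
       [-0.99077523, -0.01727083, -0.13441044],
       [ 0.13396995,  0.02454002, -0.9906815 ]]), 't': array([0.00527848, 0.5709859 , 1.18497855])}
top plate_center [{'xy':
[... 933 characters left out ...]
838, 0.13896855, 1.11367794])}
side plate_center [{'xy': [425.6, 197.0], 'conf': 0.93}, {'xy': [331.4, 220.7], 'conf': 0.78}, {'xy': [388.9, 291.6], 'conf': 0.68}, {'xy': [297.6, 353.8], 'conf': 0.65}, {'xy': [322.1, 244.7], 'conf': 0.6}]
side plate_end_a [{'xy': [321.6, 245.5], 'conf': 0.91}, {'xy': [339.3, 337.0], 'conf': 0.84}, {'xy': [253.9, 384.4], 'conf': 0.7}, {'xy': [403.1, 182.0], 'conf': 0.69}, {'xy': [340.7, 205.5], 'conf': 0.64}, {'xy': [447.6, 208.3], 'conf': 0.62}, {'xy': [228.9, 308.4], 'conf': 0.22}]
side riser_top [{'xy': [340.8, 224.2], 'conf': 0.75}, {'xy': [364.7, 455.4], 'conf': 0.36}]
side plate [{'xy': [333.7, 226.1], 'conf': 0.7}, {'xy': [424.1, 194.9], 'conf': 0.68}]
```

View pics/t0.png

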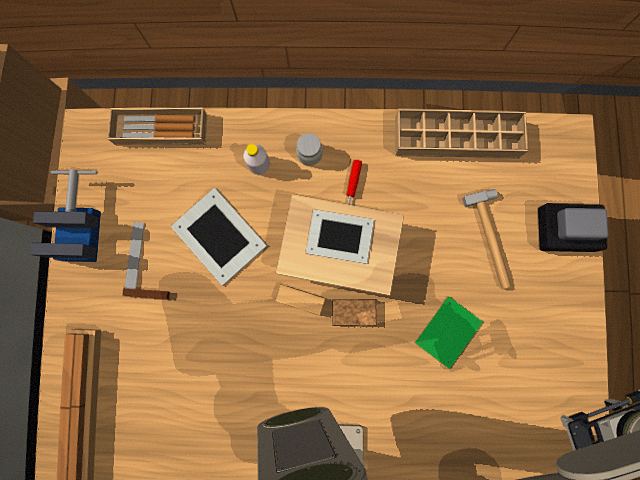

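View pics/s0.png

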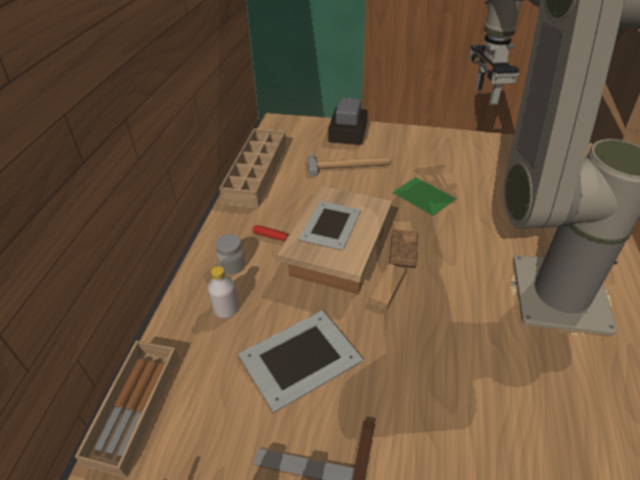

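Candidates in the top picture are the silver plate on the riser (340,236), a larger silver plate on the bench (219,236) and a green sheet (450,333). The one meant is at (340,236), since it isn't green, is the smaller silver one, and lies on the riser. I'll measure it and confirm in a crop.

```bash
cat >> h.py <<'E'
def rect(im,x0,x1,y0,y1,mask):
    m=np.zeros(im.shape[:2],np.uint8);m[y0:y1,x0:x1]=mask[y0:y1,x0:x1]
    m=cv2.morphologyEx(m,cv2.MORPH_OPEN,np.ones((3,3)))
    cs=cv2.findContours(m,cv2.RETR_EXTERNAL,cv2.CHAIN_APPROX_NONE)[0]
    c=cv2.convexHull(max(cs,key=cv2.contourArea))
    q=cv2.approxPolyN(c,4,ensure_convex=True).reshape(-1,2) 
    return q.astype(float)
E
python3 - <<'E'
from h import *
im=shot('top')
hsv=cv2.cvtColor(im,cv2.COLOR_RGB2HSV)
pm=((hsv[...,1]<60)&(hsv[...,2]>120)).astype(np.uint8)*255
q=rect(im,285,395,200,285,pm);print('plate px',q)
P=np.array([atz('top',u,.106) for u in q]);print(P)
print('c',P.mean(0),'sides',[np.linalg.norm(P[i]-P[i-1]) for i in range(4)],[np.degrees(np.arctan2(*(P[i]-P[i-1])[1::-1])) for i in range(4)])
for n in [(291,194),(404,214),(391,297),(277,274)]: print('riser',atz('top',n,.1))
v=im[180:310,260:420];v=cv2.resize(v,None,fx=4.5,fy=4.5,interpolation=cv2.INTER_CUBIC)
for a in q: cv2.circle(v,tuple(int(x) for x in (a-[260,180])*4.5),4,(255,0,0),1)
cv2.imwrite('pics/c0.png',v[:,:,::-1])
E
```

```text
plate px [[374. 219.]
 [367. 264.]
 [305. 253.]
 [313. 209.]]
[[ 0.62000368 -0.12357402  0.106     ]
 [ 0.50991315 -0.10724247  0.106     ]
 [ 0.53383545  0.04238589  0.106     ]
 [ 0.6423497   0.02539401  0.106     ]]
c [ 0.57652549 -0.04075915  0.106     ] sides [np.float64(0.15063472360774902), np.float64(0.11129529594572149), np.float64(0.1515286167225929), np.float64(0.10983654085715994)] [np.float64(-98.53107259979889), np.float64(171.56190678567424), np.float64(80.91653336583128), np.float64(-8.899483003802859)]
riser [0.68053574 0.08082135 0.1       ]
riser [ 0.63485062 -0.19760309  0.1       ]
riser [ 0.43218324 -0.16578451  0.1       ]
riser [0.48220513 0.10922543 0.1       ]
```

View pics/c0.png

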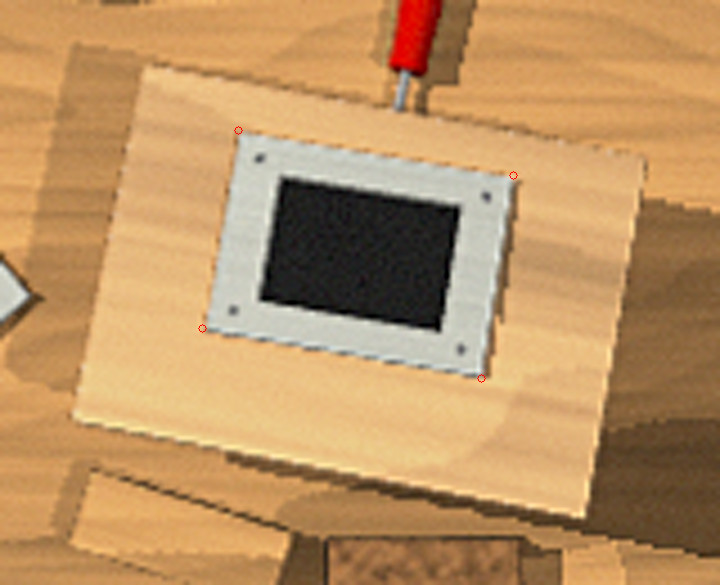

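The crop shows the silver plate with its black gasket panel and four corner holes, lying wholly on the riser. It measures 150 x 111 mm, so it is the right one. Centre is about (0.577,-0.041) with yaw -8.7°, and the riser centre is about (0.557,-0.043) with yaw -9.8°. The -y side is clear, so I'll push the plate out over that edge.

Call:
apply_moves(steps=[0.965, -0.777, 0, 0, 0, 0, 65, 0.965, -0.777, 0, 0, 0, 0, 65, 0.965, -0.777, 0, 0, 0, 0, 65, 0.965, -0.777, 0, 0, 0, 0, 65, 0.965, -0.777, 0, 0, 0, 0, 65, 0.965, -0.777, 0, 0, 0, 0, 65, 0.965, -0.777, 0, 0, 0, 0, 65, 0.965, -0.777, 0, 0, 0, 0, 65, 0.965, -0.777, 0, 0, 0, 0, 65, 0.965, -0.777, 0, 0, 0, 0, 65, 0.965, -0.777, 0, 0, 0, 0, 65, 0.965, -0.777, 0, 0, 0, 0, 65], grip_force=20)

```text
t: 1.55
tool_pos: [0.432, -0.1915, 0.219]
orientation: [3.1, 0.506, 0.001]
force: [1.2, -0.1, 0.3]
opening: 0.0605
gripper_force: 0.0
```

Call:
apply_moves(steps=[0.965, -0.777, 0, 0, 0, 0, 65, 0.965, -0.777, 0, 0, 0, 0, 65, 0.965, -0.777, 0, 0, 0, 0, 65, 0.965, -0.777, 0, 0, 0, 0, 65, 0.965, -0.777, 0, 0, 0, 0, 65, 0.965, -0.777, 0, 0, 0, 0, 65, 0.965, -0.777, 0, 0, 0, 0, 65, 0.965, -0.777, 0, 0, 0, 0, 65, 0, 0, 0, 0, 0, -1, 65, 0, 0, 0, 0, 0, -1, 65, 0, 0, 0, 0, 0, -1, 65, 0, 0, 0, 0, 0, -1, 65])

```text
t: 2.55
tool_pos: [0.5916, 0.0579, 0.2184]
orientation: [-2.924, -1.149, 0.0]
force: [-0.4, -0.1, -0.2]
opening: 0.0605
gripper_force: 0.0
```

Call:
apply_moves(steps=[0, 0, 0, 0, 0, -1, 65, 0, 0, 0, 0, 0, -1, 65, 0, 0, 0, 0, 0, -1, 65, 0, 0, 0, 0, 0, -1, 65, 0, 0, 0, 0, 0, -1, 65, 0, 0, 0, 0, 0, -1, 65, 0, 0, 0, 0, 0, -0.45, 65, 0, 0, 0, 0, 0, 0, 65, 0, 0, 0, 0, 0, 0, 65])

```text
t: 3.3
tool_pos: [0.5916, 0.0574, 0.2187]
orientation: [2.386, 2.043, 0.0]
force: [0.1, -0.3, -0.9]
opening: 0.0603
gripper_force: 0.0
```

```bash
cat >> h.py <<'E'
from scipy.spatial.transform import Rotation as Ro
def to(p,Rt=None):
    s=robot.read_state();R=Ro.from_rotvec(s['orientation'])
    print('t',s['t'],'pos',s['tool_pos'].round(4),'f',s['force'].round(1),'q',s['q'].round(3),'op',s['opening'])
    print('axes',R.as_matrix().round(3).tolist())
    if p is not None: print('shift units',(R.inv().apply(np.array(p)-s['tool_pos'])/.03).round(3))
    if Rt is not None: print('turn units',(np.degrees((R.inv()*Ro.from_matrix(Rt)).as_rotvec())/6).round(3))
E
python3 - <<'E'
from h import *
a=np.radians(-8.7);X=np.array([np.cos(a),np.sin(a),0])
z=np.array([0,0,-1.]);R=np.c_[np.cross(X,z),X,z]
to([.5917,.058,.103],R)
E
```

```text
t 3.3 pos [0.5916 0.0574 0.2187] f [ 0.1 -0.3 -0.9] q [0.01  0.115 1.505 0.    1.522 0.165] op 0.06033200641736989
axes [[0.154, 0.988, 0.0], [0.988, -0.154, 0.0], [0.0, 0.0, -1.0]]
shift units [2.200e-02 1.000e-03 3.856e+00]
turn units [ 0.001 -0.    -0.026]
```

Call:
apply_moves(steps=[0, 0, 1, 0, 0, 0, 65, 0, 0, 1, 0, 0, 0, 65, 0, 0, 0.9, 0, 0, 0, 65, 0, 0, 0.5, 0, 0, 0, 65, 0, 0, 0.3, 0, 0, 0, 65, 0, 0, 0.16, 0, 0, 0, 65, 0, 0, 0, 0, 0, 0, 65, 0, 0, 0, 0, 0, 0, 65])

```text
t: 3.97
tool_pos: [0.5923, 0.0574, 0.104]
orientation: [2.384, 2.044, 0.002]
force: [-1.0, 0.4, -0.1]
opening: 0.0605
gripper_force: 0.0
```

Call:
apply_moves(steps=[-0.1, 0, 0.05, 0, 0, 0, 65, -0.3, 0, 0, 0, 0, 0, 65, -0.3, 0, 0, 0, 0, 0, 65, -0.3, 0, 0, 0, 0, 0, 65, -0.3, 0, 0, 0, 0, 0, 65, -0.3, 0, 0, 0, 0, 0, 65, -0.3, 0, 0, 0, 0, 0, 65, -0.3, 0, 0, 0, 0, 0, 65, -0.3, 0, 0, 0, 0, 0, 65, -0.3, 0, 0, 0, 0, 0, 65, -0.2, 0, 0, 0, 0, 0, 65, -0.1, 0, 0, 0, 0, 0, 65])

```text
t: 4.97
tool_pos: [0.5771, -0.0356, 0.1012]
orientation: [-2.385, -2.045, 0.0]
force: [-0.1, 2.4, 1.2]
opening: 0.0605
gripper_force: 1.2
```

Run:
```python
from h import *
to(None)
im=shot('top','t1.png');shot('side','s1.png')
v=np.hstack([im[160:320,250:430],shot('side')[160:320,250:430]]);cv2.imwrite('pics/v1.png',cv2.resize(v,None,fx=2.2,fy=2.2,interpolation=2)[:,:,::-1])
```

```text
t 4.9667 pos [ 0.5771 -0.0356  0.1012] f [-0.1  2.4  1.2] q [-0.15   0.158  1.677 -0.     1.307  0.003] op 0.06045150702599869
axes [[0.153, 0.988, -0.0], [0.988, -0.153, -0.0], [-0.0, -0.0, -1.0]]
```

View pics/v1.png

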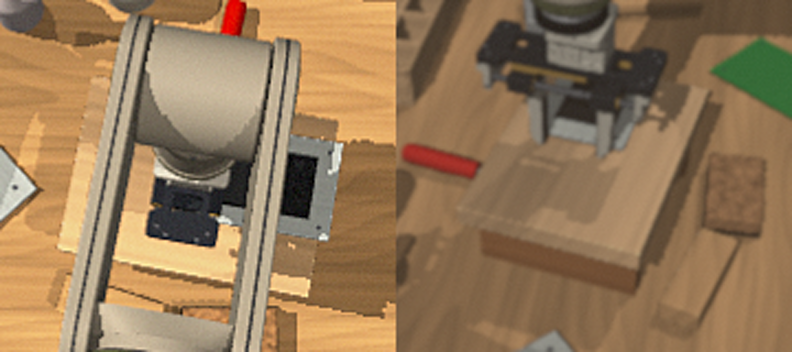

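The plate is moving straight with the fingers behind it (right end at about (340,145) in the crop) and barely over the edge so far. I'll push about 40 mm more, then back off and lift.

Call:
apply_moves(steps=[-0.2, 0, -0.02, 0, 0, 0, 65, -0.3, 0, 0, 0, 0, 0, 65, -0.3, 0, 0, 0, 0, 0, 65, -0.3, 0, 0, 0, 0, 0, 65, -0.2, 0, 0, 0, 0, 0, 65, -0.1, 0, 0, 0, 0, 0, 65, 0, 0, 0, 0, 0, 0, 65, 0.4, 0, -0.2, 0, 0, 0, 65, 0.3, 0, -0.6, 0, 0, 0, 65, 0, 0, -1, 0, 0, 0, 65, 0, 0, -1, 0, 0, 0, 65, 0, 0, -1, 0, 0, 0, 65])

```text
t: 6.12
tool_pos: [0.574, -0.0538, 0.2176]
orientation: [-2.383, -2.047, -0.0]
force: [-0.0, 0.4, -0.3]
opening: 0.0606
gripper_force: 0.0
```

Run:
```python
from h import *
to(None)
```

```text
t 6.1167 pos [ 0.574  -0.0538  0.2176] f [-0.   0.4 -0.3] q [-0.183  0.068  1.557  0.     1.517 -0.031] op 0.06056016533151858
axes [[0.151, 0.989, -0.0], [0.989, -0.151, 0.0], [0.0, -0.0, -1.0]]
```

Call:
apply_moves(steps=[-0.93, 0, -0.3, 0, 0, 0, 50, -0.93, 0, -0.3, 0, 0, 0, 50, -0.93, 0, -0.3, 0, 0, 0, 50, -0.93, 0, -0.3, 0, 0, 0, 50, -0.93, 0, -0.3, 0, 0, 0, 50, -0.93, 0, -0.3, 0, 0, 0, 50, -0.93, 0, -0.3, 0, 0, 0, 50, -0.93, 0, -0.3, 0, 0, 0, 50, -0.93, 0, -0.3, 0, 0, 0, 50, -0.93, 0, -0.3, 0, 0, 0, 50, 0, 0, 0, 0, 1, 0, 50, 0, 0, 0, 0, 1, 0, 50])

```text
t: 7.12
tool_pos: [0.5331, -0.3304, 0.309]
orientation: [-2.273, -1.954, -0.245]
force: [0.2, 0.6, -0.5]
opening: 0.0466
gripper_force: 0.0
```

Call:
apply_moves(steps=[0, 0, 0, 0, 1, 0, 50, 0, 0, 0, 0, 1, 0, 50, 0, 0, 0, 0, 1, 0, 50, 0, 0, 0, 0, 1, 0, 50, 0, 0, 0, 0, 1, 0, 50, 0, 0, 0, 0, 1, 0, 50, 0, 0, 0, 0, 1, 0, 50, 0, 0, 0, 0, 1, 0, 50, 0, 0, 0, 0, 1, 0, 50])

```text
t: 7.87
tool_pos: [0.532, -0.331, 0.3068]
orientation: [-1.641, -1.41, -1.07]
force: [0.4, 0.2, -1.0]
opening: 0.0466
gripper_force: 0.0
```

Run:
```python
from h import *
im=shot('top','t2.png')
a=np.radians(-8.7);X=np.array([np.cos(a),np.sin(a),0]);Y=np.array([-X[1],X[0],0]);U=np.array([0,0,1.])
to([.532,-.331,.3],np.c_[U,X,Y])
hsv=cv2.cvtColor(im,cv2.COLOR_RGB2HSV)
pm=((hsv[...,1]<60)&(hsv[...,2]>120)).astype(np.uint8)*255
q=rect(im,320,440,205,300,pm);print('plate px',q)
P=np.array([atz('top',u,.106) for u in q]);print(P)
print('c',P.mean(0),'sides',[np.linalg.norm(P[i]-P[i-1]) for i in range(4)],[np.degrees(np.arctan2(*(P[i]-P[i-1])[1::-1])) for i in range(4)])
v=im[140:440,260:660];cv2.imwrite('pics/v2.png',cv2.resize(v,None,fx=2,fy=2,interpolation=2)[:,:,::-1])
```

```text
t 7.9167 pos [ 0.5307 -0.3307  0.3008] f [-0.1  0.1 -5.4] q [-1.016  0.861  0.8    0.925  2.297 -0.52 ] op 0.04606664057737074
axes [[0.067, 0.988, 0.138], [0.383, -0.153, 0.911], [0.921, -0.009, -0.389]]
shift units [-0.026  0.044  0.007]
turn units [ 1.000e-03  3.812e+00 -8.500e-02]
plate px [[423. 228.]
 [416. 272.]
 [355. 262.]
 [362. 217.]]
[[ 0.59990401 -0.24265977  0.106     ]
 [ 0.49271024 -0.22488688  0.106     ]
 [ 0.51422274 -0.07838444  0.106     ]
 [ 0.62445106 -0.09435933  0.106     ]]
c [ 0.55782201 -0.16007261  0.106     ] sides [np.float64(0.15031825536215354), np.float64(0.10865716596340612), np.float64(0.14807346878850702), np.float64(0.11137988930302369)] [np.float64(-99.39852582482769), np.float64(170.58591460878887), np.float64(81.64635260881579), np.float64(-8.246203607165985)]
```

View pics/v2.png

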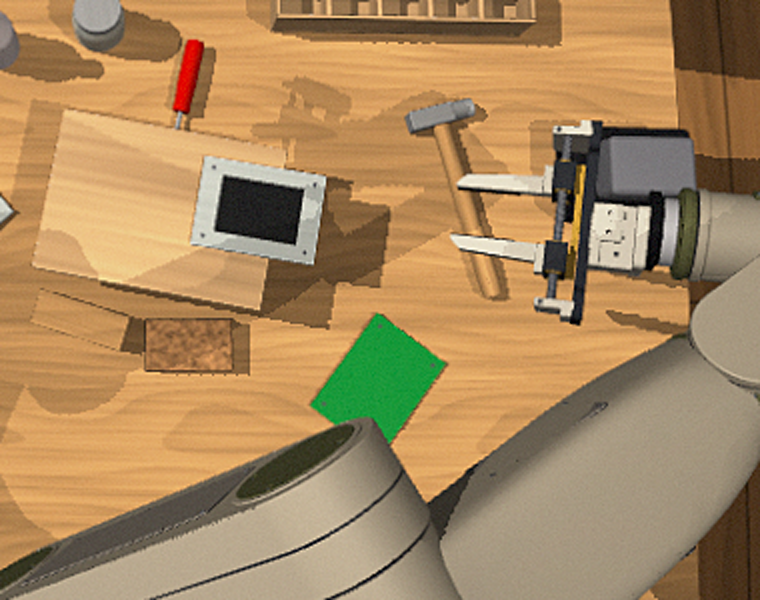

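Run:
```python
from h import *
f=lambda u,v:(260+u/2,140+v/2)
for n,u,z in [('ham butt',(492,297),.015),('handle mid',(468,215),.02),('head R',(475,103),.02),('head L',(407,125),.02),('green R',(446,365),.01),('green top',(379,313),.01),('box',(600,135),.05)]: print(n,atz('top',f(*u),z).round(3))
print('box0',[atz('top',u,.03).round(3) for u in((540,206),(540,250),(607,206))],'side top-front', [atz('side',u,0).round(3) for u in((330,138),(366,142))])
# wrist geometry: where tool parts project: points along tool axis behind TCP
s=robot.read_state();R=Ro.from_rotvec(s['orientation']).as_matrix()
for d in(.084,.13,.2,.25,.3):
  print(d,((proj('top',s['tool_pos']-R[:,2]*d)[0]-[260,140])*2).round())
  print('  x+-.05',[((proj('top',s['tool_pos']-R[:,2]*d+R[:,0]*e)[0]-[260,140])*2).round().tolist() for e in(-.05,.05)])
```

```text
ham butt [ 0.46  -0.476  0.015]
handle mid [ 0.566 -0.445  0.02 ]
head R [ 0.716 -0.459  0.02 ]
head L [ 0.684 -0.368  0.02 ]
green R [ 0.372 -0.415  0.01 ]
green top [ 0.438 -0.329  0.01 ]
box [ 0.67  -0.612  0.05 ]
box0 [array([ 0.677, -0.568,  0.03 ]), array([ 0.561, -0.563,  0.03 ]), array([ 0.681, -0.752,  0.03 ])] side top-front [array([ 0.678, -0.603,  0.   ]), array([ 0.551, -0.598,  0.   ])]
0.084 [541. 223.]
  x+-.05 [[541.0, 232.0], [541.0, 213.0]]
0.13 [592. 228.]
  x+-.05 [[589.0, 237.0], [595.0, 219.0]]
0.2 [672. 236.]
  x+-.05 [[665.0, 245.0], [679.0, 227.0]]
0.25 [731. 242.]
  x+-.05 [[722.0, 251.0], [742.0, 233.0]]
0.3 [792. 249.]
  x+-.05 [[779.0, 257.0], [806.0, 239.0]]
```

Call:
apply_moves(steps=[0, 0, 0, 0, 1, 0, 50, 0, 0, 0, 0, 1, 0, 50, 0, 0, 0, 0, 1, 0, 50, 0, 0, 0, 0, 0.8, 0, 50, 0, 0, 0, 0, 0, 0, 50])

```text
t: 8.33
tool_pos: [0.5318, -0.3295, 0.3014]
orientation: [-1.332, -1.135, -1.308]
force: [-0.9, 0.2, -1.2]
opening: 0.0465
gripper_force: 0.0
```

Run:
```python
from h import *
a=np.radians(-8.7);X=np.array([np.cos(a),np.sin(a),0]);Y=np.array([-X[1],X[0],0]);U=np.array([0,0,1.])
to([.532,-.331,.3],np.c_[U,X,Y])
v=np.hstack([shot('top')[130:430,300:640],shot('side')[0:300,200:540]])
cv2.imwrite('pics/v3.png',cv2.resize(v,(800,353),interpolation=2)[:,:,::-1])
```

```text
t 8.3333 pos [ 0.5318 -0.3295  0.3014] f [-0.9  0.2 -1.2] q [-1.037  1.067  0.742  1.274  2.418 -0.37 ] op 0.0464911974451204
axes [[0.01, 0.989, 0.151], [0.01, -0.151, 0.989], [1.0, -0.008, -0.011]]
shift units [-0.048  0.014 -0.048]
turn units [-0.005  0.11  -0.077]
```

View pics/v3.png

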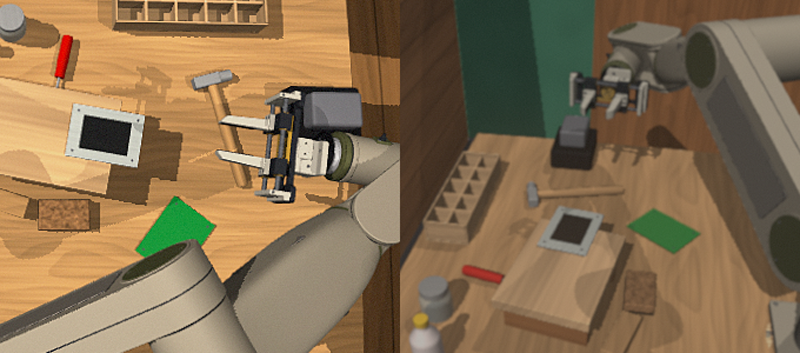

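The plate now hangs about 45 mm over the riser's right edge. The tool points at it horizontally, and the hammer handle lies at y≈-0.45, clear of the gripper body. Next I turn the closing line vertical and pitch the tool slightly down for clearance.

Call:
apply_moves(steps=[0, 0, 0, 0, 0, -1, 45, 0, 0, 0, 0, 0, -1, 45, 0, 0, 0, 0, 0, -1, 45, 0, 0, 0, 0, 0, -1, 45, 0, 0, 0, 0, 0, -1, 45, 0, 0, 0, 0, 0, -1, 45, 0, 0, 0, 0, 0, -1, 45, 0, 0, 0, 0, 0, -1, 45, 0, 0, 0, 0, 0, -1, 45, 0, 0, 0, 0, 0, -1, 45, 0, 0, 0, 0, 0, -1, 45, 0, 0, 0, 0, 0, -1, 45])

```text
t: 9.43
tool_pos: [0.5324, -0.3307, 0.3088]
orientation: [-0.494, -2.124, -2.11]
force: [-0.0, -0.2, 0.0]
opening: 0.042
gripper_force: 0.0
```

Call:
apply_moves(steps=[0, 0, 0, 0, 0, -1, 45, 0, 0, 0, 0, 0, -1, 45, 0, 0, 0, 0, 0, -1, 45, 0, 0, 0, 0.8, 0, 0, 45, 0, 0, 0, 0, 0, 0, 45, 0, 0, 0, 0, 0, 0, 45])

```text
t: 9.93
tool_pos: [0.5324, -0.3311, 0.3102]
orientation: [0.167, 2.262, 2.02]
force: [0.7, -0.5, 0.6]
opening: 0.0419
gripper_force: 0.0
```

```bash
cat >> h.py <<'E'
a=np.radians(-8.7);PX=np.array([np.cos(a),np.sin(a),0]);PY=np.array([-PX[1],PX[0],0]);U=np.array([0,0,1.])
def frame(pitch,up=1):
    p=np.radians(pitch); z=PY*np.cos(p)-U*np.sin(p); y=up*(U*np.cos(p)+PY*np.sin(p)); return np.c_[np.cross(y,z),y,z]
E
python3 - <<'E'
from h import *
c=np.array([.558,-.160,.103]); tcp=c-PY*(.075-.035)
print(tcp)
pre=tcp-PY*.06+U*.013
to(pre,frame(5))
E
```

```text
[ 0.55194957 -0.19953976  0.103     ]
t 9.9333 pos [ 0.5324 -0.3311  0.3102] f [ 0.7 -0.5  0.6] q [-1.036  1.013  0.74   1.194  2.396 -1.978] op 0.0419293608473147
axes [[-0.989, 0.012, 0.151], [0.151, 0.112, 0.982], [-0.005, 0.994, -0.112]]
shift units [ 0.051 -6.161  3.145]
turn units [-0.241  0.003  0.047]
```

Call:
apply_moves(steps=[0, 0, 0.8, 0, 0, 0, 45, 0, 0, 0.8, 0, 0, 0, 45, 0, 0, 0.8, 0, 0, 0, 45, 0.05, 0, 0.75, -0.24, 0, 0, 45, 0, -1, 0, 0, 0, 0, 45, 0, -1, 0, 0, 0, 0, 45, 0, -1, 0, 0, 0, 0, 45, 0, -1, 0, 0, 0, 0, 45, 0, -0.7, 0, 0, 0, 0, 45, 0, 0, 0, 0, 0, 0, 45, 0, 0, 0, 0, 0, 0, 45])

```text
t: 10.85
tool_pos: [0.5427, -0.2486, 0.1552]
orientation: [0.172, 2.227, 2.061]
force: [0.0, -0.4, 1.6]
opening: 0.0418
gripper_force: 0.0
```

Run:
```python
from h import *
c=np.array([.558,-.160,.103]); tcp=c-PY*(.075-.035)
to(tcp-PY*.06+U*.013,frame(5))
im=shot('side','s4.png')
v=np.hstack([im[80:280,250:450],shot('top')[150:350,350:550]])
cv2.imwrite('pics/v4.png',cv2.resize(v,(800,400),interpolation=2)[:,:,::-1])
```

```text
t 10.85 pos [ 0.5427 -0.2486  0.1552] f [ 0.  -0.4  1.6] q [-0.972  1.071  0.98   1.034  2.227 -2.27 ] op 0.0418426948452679
axes [[-0.988, 0.014, 0.151], [0.152, 0.076, 0.985], [0.002, 0.997, -0.077]]
shift units [-0.059 -1.329 -0.236]
turn units [ 0.094  0.006 -0.02 ]
```

View pics/v4.png

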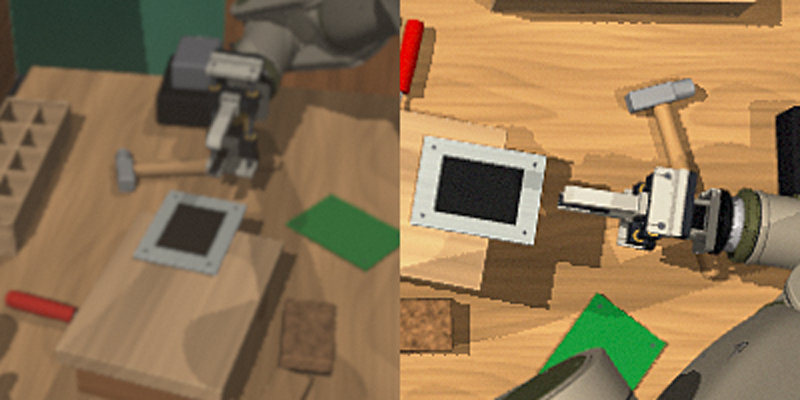

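The side view (left half) shows the gripper level behind the plate's overhanging end. The top view (right half) shows the fingers at (590,197) lined up with the plate's centre line at (480,190), with the hammer clear. I'll lower it to plate height.

Call:
apply_moves(steps=[0, -0.5, -0.1, 0, 0, 0, 45, 0, -0.4, -0.1, 0, 0, 0, 45, -0.05, -0.3, -0.04, 0, 0, 0, 45, 0, -0.13, 0, 0, 0, 0, 45, 0, 0, 0, 0, 0, 0, 45, 0, 0, 0, 0, 0, 0, 45])

```text
t: 11.45
tool_pos: [0.543, -0.2596, 0.1171]
orientation: [0.169, 2.229, 2.057]
force: [-0.2, -0.6, -0.5]
opening: 0.042
gripper_force: 0.0
```

Run:
```python
from h import *
c=np.array([.558,-.160,.103]); tcp=c-PY*(.075-.035)
to(tcp+U*.008,frame(5))
```

```text
t 11.45 pos [ 0.543  -0.2596  0.1171] f [-0.2 -0.6 -0.5] q [-0.979  1.159  0.909  1.014  2.222 -2.297] op 0.042025923493351346
axes [[-0.988, 0.011, 0.151], [0.152, 0.079, 0.985], [-0.001, 0.997, -0.08]]
shift units [ 0.009 -0.041  2.033]
turn units [0.069 0.007 0.007]
```

Call:
apply_moves(steps=[0, 0, 0.4, 0, 0, 0, 45, 0, 0, 0.4, 0, 0, 0, 45, 0, 0, 0.4, 0, 0, 0, 45, 0, 0, 0.4, 0, 0, 0, 45, 0, 0, 0.3, 0, 0, 0, 45, 0, -0.04, 0.13, 0, 0, 0, 45, 0, 0, 0, 0, 0, 0, 45, 0, 0, 0, 0, 0, 0, 45], grip_force=30)

```text
t: 12.12
tool_pos: [0.552, -0.1997, 0.1106]
orientation: [0.17, 2.229, 2.057]
force: [-0.3, 0.3, 0.5]
opening: 0.042
gripper_force: 0.0
```

Call:
apply_moves(steps=[0, 0, 0, 0, 0, 0, 30, 0, 0, 0, 0, 0, 0, 25, 0, 0, 0, 0, 0, 0, 20, 0, 0, 0, 0, 0, 0, 15, 0, 0, 0, 0, 0, 0, 10, 0, 0, 0, 0, 0, 0, 5, 0, 0, 0, 0, 0, 0, 2, 0, 0, 0, 0, 0, 0, 2, 0, 0, 0, 0, 0, 0, 2, 0, 0, 0, 0, 0, 0, 2])

```text
t: 12.95
tool_pos: [0.552, -0.1996, 0.1108]
orientation: [0.169, 2.228, 2.058]
force: [-0.5, -1.8, 3.6]
opening: 0.0059
gripper_force: 30.0
```

Run:
```python
from h import *
to(None,frame(5))
im=shot('side','s5.png')
v=np.hstack([im[80:280,250:450],shot('top')[150:350,350:550]])
cv2.imwrite('pics/v5.png',cv2.resize(v,(800,400),interpolation=2)[:,:,::-1])
```

```text
t 12.95 pos [ 0.552  -0.1996  0.1108] f [-0.5 -1.8  3.6] q [-0.925  1.073  1.076  1.012  2.141 -2.349] op 0.005880075158540412
axes [[-0.988, 0.011, 0.151], [0.152, 0.078, 0.985], [-0.001, 0.997, -0.079]]
turn units [0.078 0.006 0.006]
```

View pics/v5.png

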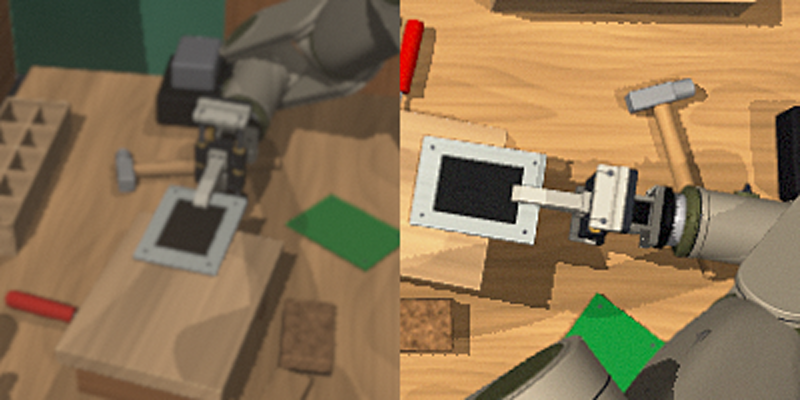

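The gripper closed on 5.9 mm, which matches the plate's thickness. Both views show it held centrally at the overhanging end, finger at (205,185) and (535,195). I'll lift straight up about 105 mm, then turn 180° about the tool axis.

Call:
apply_moves(steps=[0, 0.2, 0, 0, 0, 0, 2, 0, 0.4, 0, 0, 0, 0, 2, 0, 0.6, 0, 0, 0, 0, 2, 0, 0.7, 0, 0, 0, 0, 2, 0, 0.7, 0, 0, 0, 0, 2, 0, 0.6, 0, 0, 0, 0, 2, 0, 0.4, 0, 0, 0, 0, 2, 0, 0, 0, 0, 0, 0, 2, 0, 0, 0, 0, 0, 0, 2], grip_force=50)

```text
t: 13.8
tool_pos: [0.5534, -0.1911, 0.2182]
orientation: [0.17, 2.23, 2.055]
force: [-0.7, 0.0, -2.9]
opening: 0.0054
gripper_force: 50.0
```

Run:
```python
from h import *
to(None,frame(0))
```

```text
t 13.8 pos [ 0.5534 -0.1911  0.2182] f [-0.7  0.  -2.9] q [-0.917  0.875  1.166  1.08   2.187 -2.234] op 0.005355113102930499
axes [[-0.988, 0.012, 0.152], [0.152, 0.081, 0.985], [-0.001, 0.997, -0.081]]
turn units [-0.778  0.008  0.006]
```

Call:
apply_moves(steps=[0, 0, 0, 0, 0, 0.5, 2, 0, 0, 0, 0, 0, 0.8, 2, 0, 0, 0, 0, 0, 0.9, 2, 0, 0, 0, 0, 0, 0.9, 2, 0, 0, 0, 0, 0, 0.9, 2, 0, 0, 0, 0, 0, 0.9, 2, 0, 0, 0, 0, 0, 0.9, 2, 0, 0, 0, 0, 0, 0.9, 2, 0, 0, 0, 0, 0, 0.9, 2, 0, 0, 0, 0, 0, 0.9, 2, 0, 0, 0, 0, 0, 0.9, 2, 0, 0, 0, 0, 0, 0.9, 2])

```text
t: 14.8
tool_pos: [0.5529, -0.1907, 0.216]
orientation: [-1.128, -1.583, -1.605]
force: [0.0, 0.8, -3.0]
opening: 0.0061
gripper_force: 50.0
```

Call:
apply_moves(steps=[0, 0, 0, 0, 0, 0.9, 2, 0, 0, 0, 0, 0, 0.9, 2, 0, 0, 0, 0, 0, 0.9, 2, 0, 0, 0, 0, 0, 0.9, 2, 0, 0, 0, 0, 0, 0.9, 2, 0, 0, 0, 0, 0, 0.9, 2, 0, 0, 0, 0, 0, 0.9, 2, 0, 0, 0, 0, 0, 0.9, 2, 0, 0, 0, 0, 0, 0.9, 2, 0, 0, 0, 0, 0, 0.9, 2, 0, 0, 0, 0, 0, 0.9, 2, 0, 0, 0, 0, 0, 0.9, 2])

```text
t: 15.8
tool_pos: [0.553, -0.1907, 0.216]
orientation: [-1.588, -0.645, -0.813]
force: [1.3, 0.3, -1.6]
opening: 0.0056
gripper_force: 50.0
```

Call:
apply_moves(steps=[0, 0, 0, 0, 0, 0.9, 2, 0, 0, 0, 0, 0, 0.9, 2, 0, 0, 0, 0, 0, 0.9, 2, 0, 0, 0, 0, 0, 0.9, 2, 0, 0, 0, 0, 0, 0.9, 2, 0, 0, 0, 0, 0, 0.9, 2, 0, 0, 0, 0, 0, 0.9, 2, 0, 0, 0, 0, 0, 0.9, 2, 0, 0, 0, 0, 0, 0.7, 2, 0, 0, 0, 0, 0, 0.3, 2, 0, 0, 0, 0, 0, 0, 2])

```text
t: 16.72
tool_pos: [0.5529, -0.1907, 0.2161]
orientation: [-1.65, 0.069, -0.169]
force: [0.2, -0.5, -2.1]
opening: 0.0058
gripper_force: 50.0
```

Run:
```python
from h import *
c=np.array([.558,-.160,.103]); tcp=c-PY*(.075-.035)
to(tcp+U*.012,frame(3,-1))
im=shot('side')
v=np.hstack([im[60:300,230:470],shot('top')[130:370,330:570]])
cv2.imwrite('pics/v6.png',cv2.resize(v,(800,400),interpolation=2)[:,:,::-1])
```

```text
t 16.7167 pos [ 0.5529 -0.1907  0.2161] f [ 0.2 -0.5 -2.1] q [-0.917  0.879  1.167  1.079  2.187  0.836] op 0.005823622689043148
axes [[0.987, 0.056, 0.152], [-0.146, -0.088, 0.985], [0.069, -0.995, -0.078]]
shift units [-0.222  3.375 -0.032]
turn units [0.247 0.    0.659]
```

View pics/v6.png

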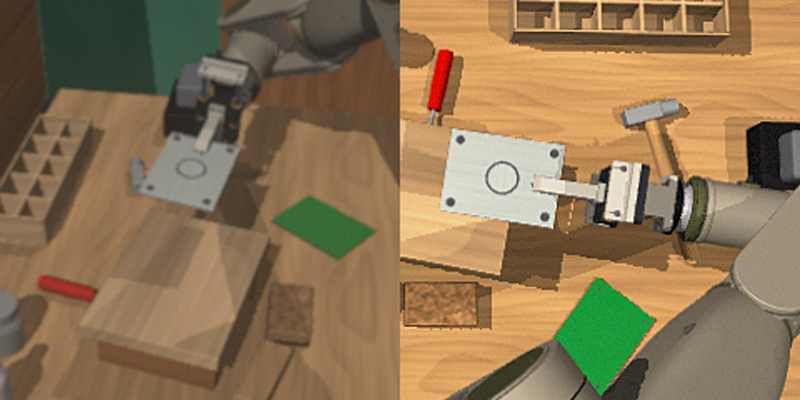

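The plate is now countersunk side up (ring at (190,168) in the side half, (502,177) in the top half), still firmly held with the bystanders in place. I'll trim the last 4° of roll and lower it.

Call:
apply_moves(steps=[0, 0, 0, 0.25, 0, 0.66, 2, -0.1, 0.6, 0, 0, 0, 0, 2, -0.1, 0.7, 0, 0, 0, 0, 2, 0, 0.7, 0, 0, 0, 0, 2, 0, 0.6, 0, 0, 0, 0, 2, 0, 0.4, 0, 0, 0, 0, 2, 0, 0.2, 0, 0, 0, 0, 2, 0, 0, 0, 0, 0, 0, 2, 0, 0, 0, 0, 0, 0, 2])

```text
t: 17.57
tool_pos: [0.5471, -0.1954, 0.1224]
orientation: [-1.621, 0.119, -0.12]
force: [0.2, -0.2, -1.0]
opening: 0.0061
gripper_force: 50.0
```

Run:
```python
from h import *
c=np.array([.558,-.160,.103]); tcp=c-PY*(.075-.035)
to(tcp+U*.006,frame(2,-1))
```

```text
t 17.5667 pos [ 0.5471 -0.1954  0.1224] f [ 0.2 -0.2 -1. ] q [-0.927  1.057  1.1    1.027  2.157  0.791] op 0.006117888950886637
axes [[0.989, -0.003, 0.151], [-0.151, -0.053, 0.987], [0.005, -0.999, -0.053]]
shift units [ 0.179  0.451 -0.088]
turn units [0.175 0.003 0.045]
```

Call:
apply_moves(steps=[0.1, 0.2, 0, 0, 0, 0.05, 2, 0.08, 0.1, 0, 0.09, 0, 0, 2, 0, 0.08, 0, 0.09, 0, 0, 2, 0, 0.05, 0, 0, 0, 0, 2, 0, 0.04, 0, 0, 0, 0, 2, 0, 0, 0, 0, 0, 0, 2, 0, 0, 0, 0, 0, 0, 2])

```text
t: 18.15
tool_pos: [0.5522, -0.1968, 0.108]
orientation: [-1.602, 0.123, -0.117]
force: [0.1, -0.6, -2.3]
opening: 0.0056
gripper_force: 50.0
```

Run:
```python
from h import *
c=np.array([.558,-.160,.103]); tcp=c-PY*(.075-.035)
to(tcp+U*.003,frame(1,-1))
```

```text
t 18.15 pos [ 0.5522 -0.1968  0.108 ] f [ 0.1 -0.6 -2.3] q [-0.923  1.107  1.061  1.04   2.161  0.796] op 0.005559577518656278
axes [[0.989, -0.006, 0.151], [-0.151, -0.034, 0.988], [-0.001, -0.999, -0.035]]
shift units [ 0.006  0.07  -0.089]
turn units [ 0.163  0.002 -0.01 ]
```

Call:
apply_moves(steps=[0, 0.04, 0, 0.08, 0, 0, 2, 0, 0.04, 0, 0.08, 0, 0, 2, 0, 0.02, 0, 0, 0, 0, 2, 0, 0, 0, 0, 0, 0, 2, 0, 0, 0, 0, 0, 0, 2])

```text
t: 18.57
tool_pos: [0.5521, -0.1968, 0.1051]
orientation: [-1.585, 0.121, -0.117]
force: [-0.7, 0.3, -0.8]
opening: 0.0055
gripper_force: 50.0
```

Call:
apply_moves(steps=[0, 0, 0, 0, 0, 0, 7, 0, 0, 0, 0, 0, 0, 8, 0, 0, 0, 0, 0, 0, 9, 0, 0, 0, 0, 0, 0, 10, 0, 0, 0, 0, 0, 0, 12, 0, 0, 0, 0, 0, 0, 14, 0, 0, 0, 0, 0, 0, 16, 0, 0, 0, 0, 0, 0, 20, 0, 0, 0, 0, 0, 0, 25, 0, 0, 0, 0, 0, 0, 30, 0, 0, 0, 0, 0, 0, 30], grip_force=20)

```text
t: 19.48
tool_pos: [0.5522, -0.1969, 0.105]
orientation: [-1.585, 0.121, -0.118]
force: [0.4, 0.5, 0.6]
opening: 0.0275
gripper_force: 0.0
```

Run:
```python
from h import *
to(None,frame(1,-1))
```

```text
t 19.4833 pos [ 0.5522 -0.1969  0.105 ] f [0.4 0.5 0.6] q [-0.923  1.125  1.05   1.05   2.169  0.796] op 0.0274594830683747
axes [[0.989, -0.004, 0.151], [-0.151, -0.017, 0.988], [-0.001, -1.0, -0.018]]
turn units [ 0.003  0.001 -0.01 ]
```

Call:
apply_moves(steps=[0, 0, -0.3, 0, 0, 0, 30, 0, 0, -0.5, 0, 0, 0, 30, 0, 0, -0.6, 0, 0, 0, 30, 0, 0, -0.6, 0, 0, 0, 30, 0, -0.7, -0.3, 0, 0, 0, 30, 0, -1, 0, 0, 0, 0, 30, 0, -1, 0, 0, 0, 0, 30, 0, -1, 0, 0, 0, 0, 30, 0, 0, 0, -1, 0, 0, 60, 0, 0, 0, -1, 0, 0, 60, 0, 0, 0, -1, 0, 0, 60, 0, 0, 0, -1, 0, 0, 60])

```text
t: 20.48
tool_pos: [0.5418, -0.2647, 0.2175]
orientation: [-2.009, 0.154, -0.097]
force: [1.1, 0.8, -0.1]
opening: 0.0505
gripper_force: 0.0
```

Call:
apply_moves(steps=[0, 0, 0, -1, 0, 0, 60, 0, 0, 0, -1, 0, 0, 60, 0, 0, 0, -1, 0, 0, 60, 0, 0, 0, -1, 0, 0, 60, 0, 0, 0, -1, 0, 0, 60, 0, 0, 0, -1, 0, 0, 60, 0, 0, 0, -1, 0, 0, 60, 0, 0, 0, -1, 0, 0, 60, 0, 0, 0, -1, 0, 0, 60, 0, 0, 0, -1, 0, 0, 60, 0, 0, 0, -0.8, 0, 0, 60, 0, 0, 0, 0, 0, 0, 60])

```text
t: 21.48
tool_pos: [0.5434, -0.2611, 0.2189]
orientation: [3.132, -0.233, 0.002]
force: [-1.1, 0.5, -0.2]
opening: 0.0559
gripper_force: 0.0
```

Call:
apply_moves(steps=[0, 0, 0, 0, 0, -1, 60, 0, 0, 0, 0, 0, -1, 60, 0, 0, 0, 0, 0, -1, 60, 0, 0, 0, 0, 0, -1, 60, 0, 0, 0, 0, 0, -1, 60, 0, 0, 0, 0, 0, -1, 60, 0, 0, 0, 0, 0, -1, 60, 0, 0, 0, 0, 0, -1, 60, 0, 0, 0, 0, 0, -1, 60, 0, 0, 0, 0, 0, -1, 60, 0, 0, 0, 0, 0, -1, 60, 0, 0, 0, 0, 0, -1, 60])

```text
t: 22.48
tool_pos: [0.5418, -0.2638, 0.217]
orientation: [-2.666, -1.651, -0.003]
force: [0.2, 0.4, -0.2]
opening: 0.0559
gripper_force: 0.0
```

Run:
```python
from h import *
im=shot('top')
hsv=cv2.cvtColor(im,cv2.COLOR_RGB2HSV)
pm=((hsv[...,1]<60)&(hsv[...,2]>120)).astype(np.uint8)*255
q=rect(im,320,440,205,300,pm);print('plate px',q)
P=np.array([atz('top',u,.106) for u in q]);print(P)
print('c',P.mean(0),'sides',[np.linalg.norm(P[i]-P[i-1]) for i in range(4)],[np.degrees(np.arctan2(*(P[i]-P[i-1])[1::-1])) for i in range(4)])
to(P.mean(0)-PY*.1,np.c_[PY,PX,-U])
v=im[150:390,330:650];cv2.imwrite('pics/v7.png',cv2.resize(v,None,fx=2,fy=2)[:,:,::-1])
```

```text
plate px [[421. 226.]
 [415. 271.]
 [353. 261.]
 [360. 216.]]
[[ 0.60474069 -0.23784116  0.106     ]
 [ 0.49507123 -0.22249711  0.106     ]
 [ 0.5165502  -0.07355424  0.106     ]
 [ 0.62684456 -0.0894745   0.106     ]]
c [ 0.56080167 -0.15584175  0.106     ] sides [np.float64(0.1500041570911333), np.float64(0.11073766330898016), np.float64(0.15048363243204682), np.float64(0.11143741956244226)] [np.float64(-98.47367896761162), np.float64(172.03534803104105), np.float64(81.79397676006974), np.float64(-8.213533108460455)]
t 22.5333 pos [ 0.5418 -0.2638  0.217 ] f [ 0.3 -0.9 -0.3] q [-0.541  0.142  1.479  0.004  1.525 -0.087] op 0.05552647097452322
axes [[0.439, 0.898, -0.001], [0.898, -0.439, 0.006], [0.005, -0.004, -1.0]]
shift units [ 0.313 -0.005  3.702]
turn units [-0.027 -0.05  -2.89 ]
```

View pics/v7.png

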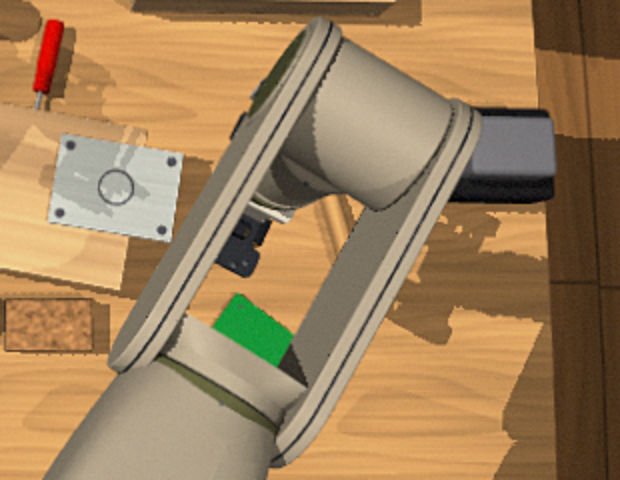

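The plate lies flat, countersunk side up, at centre (0.561,-0.156) and hangs about 46 mm over the edge. I'll finish the turn, drop in beside its outer end and push it about 85 mm inward with two fingertips.

Call:
apply_moves(steps=[0, 0, 0, 0, 0, -1, 65, 0, 0, 0, 0, 0, -1, 65, 0, 0, 0, 0, 0, -0.89, 65, 0.2, 0.08, 0.7, 0, 0, 0, 65, 0, 0, 0.9, 0, 0, 0, 65, 0, 0, 0.9, 0, 0, 0, 65, 0, 0, 0.6, 0, 0, 0, 65, 0, 0, 0.4, 0, 0, 0, 65, 0, 0, 0.15, 0, 0, 0, 65, 0, 0, 0, 0, 0, 0, 65, 0, 0, 0, 0, 0, 0, 65])

```text
t: 23.45
tool_pos: [0.546, -0.2578, 0.1088]
orientation: [-2.395, -2.03, -0.004]
force: [0.4, 0.1, 0.1]
opening: 0.0607
gripper_force: 0.0
```

Run:
```python
from h import *
to(np.array([.5608,-.1558,.103])-PY*.0825,np.c_[PY,PX,-U])
```

```text
t 23.45 pos [ 0.546  -0.2578  0.1088] f [0.4 0.1 0.1] q [-0.528  0.217  1.596  0.003  1.33  -0.364] op 0.06066629567056449
axes [[0.164, 0.987, 0.0], [0.987, -0.164, 0.003], [0.003, -0.0, -1.0]]
shift units [ 0.685 -0.034  0.194]
turn units [-0.001 -0.03  -0.12 ]
```

Call:
apply_moves(steps=[0, 0, 0.18, 0, 0, -0.12, 65, 0.2, 0, 0, 0, 0, 0, 65, 0.3, -0.03, 0, 0, 0, 0, 65, 0.3, 0, 0, 0, 0, 0, 65, 0.3, 0, 0, 0, 0, 0, 65, 0.3, 0, 0, 0, 0, 0, 65, 0.3, 0, 0, 0, 0, 0, 65, 0.3, 0, 0, 0, 0, 0, 65, 0.3, 0, 0, 0, 0, 0, 65, 0.3, 0, 0, 0, 0, 0, 65, 0.2, 0, 0, 0, 0, 0, 65, 0, 0, 0, 0, 0, 0, 65])

```text
t: 24.45
tool_pos: [0.5573, -0.1723, 0.1024]
orientation: [-2.378, -2.047, -0.003]
force: [-0.4, -0.5, 0.5]
opening: 0.0602
gripper_force: 0.0
```

Run:
```python
from h import *
to(None)
```

```text
t 24.45 pos [ 0.5573 -0.1723  0.1024] f [-0.4 -0.5  0.5] q [-0.39   0.171  1.66   0.004  1.313 -0.242] op 0.060224361767263354
axes [[0.149, 0.989, -0.001], [0.989, -0.149, 0.004], [0.004, -0.002, -1.0]]
```

Call:
apply_moves(steps=[0.2, 0, 0, 0, 0, 0, 65, 0.3, 0, 0, 0, 0, 0, 65, 0.2, 0, 0, 0, 0, 0, 65, 0.1, 0, 0, 0, 0, 0, 65, 0, 0, 0, 0, 0, 0, 65, -0.3, 0, -0.05, 0, 0, 0, 65, -0.4, 0, -0.3, 0, 0, 0, 65, -0.3, 0, -1, 0, 0, 0, 65, -0.9, 0, -1, 0, 0, 0, 65, -1, 0, -0.9, 0, 0, 0, 65, -1, 0, -0.5, 0, 0, 0, 65, -1, 0, 0, 0, 0, 0, 65])

```text
t: 25.45
tool_pos: [0.5401, -0.3002, 0.2215]
orientation: [2.378, 2.043, 0.006]
force: [-0.5, 0.5, 0.7]
opening: 0.0607
gripper_force: 0.0
```

```bash
cat > chk.py <<'E'
from h import *
im=shot('top')
hsv=cv2.cvtColor(im,cv2.COLOR_RGB2HSV)
pm=((hsv[...,1]<60)&(hsv[...,2]>120)).astype(np.uint8)*255
q=rect(im,285,440,200,290,pm);print('plate px',q)
P=np.array([atz('top',u,.106) for u in q])
print('c',P.mean(0),'sides',[np.linalg.norm(P[i]-P[i-1]) for i in range(4)])
b=np.radians(-9.8);r=P.mean(0)-[.5574,-.0433,.1];x=np.array([np.cos(b),np.sin(b)]);y=np.array([-x[1],x[0]])
print('riser frame',x@r[:2],y@r[:2]);to(None)
v=np.hstack([im[130:370,250:550],shot('side')[100:340,200:500]]);cv2.imwrite('pics/v8.png',cv2.resize(v,(800,320))[:,:,::-1])
E
python3 chk.py
```

```text
plate px [[383. 220.]
 [377. 265.]
 [315. 254.]
 [323. 210.]]
c [ 0.57448295 -0.06440831  0.106     ] sides [np.float64(0.14806678421561198), np.float64(0.11089676907686515), np.float64(0.15135178200508592), np.float64(0.10977389934851202)]
riser frame 0.020426512087602842 -0.017892613432141678
t 25.5 pos [ 0.5378 -0.3051  0.219 ] f [-3.6 -2.4 -0.1] q [-5.980e-01  1.740e-01  1.439e+00 -1.000e-03  1.523e+00 -4.440e-01] op 0.06026891322090367
axes [[0.154, 0.988, 0.004], [0.988, -0.154, -0.004], [-0.003, 0.004, -1.0]]
```

View pics/v8.png

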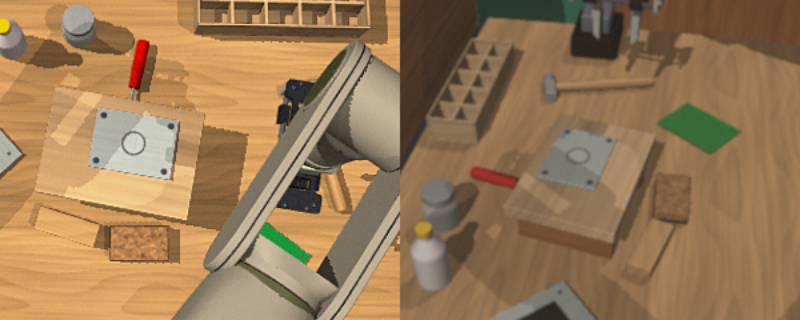

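The plate lies flat on the riser with its countersunk side up (ring at (133,143) in the top half), centred at riser (0.020, -0.018) m. Nothing hangs over, the bystanders haven't moved, and the arm is clear in the air, so I'm handing in.

```bash
python3 -c "
from h import *
print(robot.close_job())"
```

```text
the job is handed in; nothing more can be done
None
```

The plate is turned over and lies flat on the riser, countersunk side up and wholly inside its edges, with the bystanders where they were; I handed the job in at about 25.5 s, and the interface gave no verdict.

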